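Walk the reference block round to face the probe fence

TASK

Without lifting or tipping it, walk the heavy aluminium reference block round with fingertip pushes on alternate corners until its blue face looks squarely at the fence while the block still stands a good finger's width clear of it; let it turn near where it started, not wander off past the fence's ends or back towards the robot. Then push it straight home so that the blue face lies flush against the fence with its middle at the red mark, and back the hand away. Leave the bottle, probes, wedge, screwdriver and jar where they are.

Things in the scene. Friction and masses are not known exactly. Their poses are not given: they have to be found in the camera images.
- block: the reference block: bare aluminium, 86 x 116 x 36 mm (its own x, y, z), 0.7 to 1 kg, loose on the bench, 36 mm upright; slides on dry friction; 60 mm of push square to a long side, 14 mm in from its end, turns it about 0.5 rad. One long side face (116 x 36) is blue, as is that edge of the top. Origin: centre of the underside. Its x axis points out of the blue face, 43 mm from the origin; z is up
- scan_face (a point): the middle of the block's blue face, half-way up (18 mm above the bench)
- fence: the fence: fixed aluminium bar 340 mm long, 40 tall, 12 thick, with an amber probe wedge (40 tall, steel stub to 48) behind it. Origin: middle of its flat working face, at bench level. x points into the fence, y runs along the face, z up. The block starts on the -x side, centre 135 to 180 mm from the face, turned 45 to 115 degrees counter-clockwise (from above) from facing the fence
- red_mark (a point): red mark on the fence's top edge, 40 mm above the fence's origin: where the middle of the blue face belongs
- couplant: white squeeze bottle with blue cap, 54 dia x 145 tall, standing; a bystander. Origin: centre of its underside
- angle_probe: small orange probe, 30 x 24 x 18 with a brass stub to 30 tall, standing by the fence's +y end; a bystander. Origin: centre of its underside
- round_probe: small round steel probe, 26 dia x 36 tall, standing by the fence's -y end; a bystander. Origin: centre of its underside
- step_wedge: steel staircase block, 88 x 24 x 48 tall; a bystander. Origin: centre of its underside
- screwdriver: screwdriver lying flat, about 200 mm long; a bystander
- paste_jar: clear jar with green lid, 56 dia x 55 tall, standing; a bystander. Origin: centre of its underside
There are look-alikes about, which are no part of the job. Several things have the shape of the block; the one meant has the colours described above.

How it is judged:
By the outcome, as a careful person would: the job done as asked, in the order asked, and still so for the second after the job is handed in, with the robot touching nothing.
It also fails if it takes over 64 s, if anything falls off the work surface, if the arm or the gripper's body presses on something with over 40 N, if the wrist force passes 120 N, or if a joint passes its speed limit or range.

ROBOT

A 7-joint arm with a two-finger parallel gripper is mounted at the origin on the work surface. World frame = base frame: x ahead of the robot, y to its left, z up, the work surface at z = 0. Lengths are in m, angles in degrees, forces in N, time in s.
With the tool pointing down it reaches from about 0.35 to 0.775 m from the base axis. Payload 3.1 kg.
Tool frame: the origin (TCP) lies on the centre line of the jaws, within the pads' length; the fingertips stand 17 mm ahead of it and the grasp point (between the pads) lies 2 mm behind it (robot.tip_reach is the distance from the TCP to the fingertips, in m); z points along the fingers, y is the line along which they close (so a half turn about z gives the same grasp; the last joint's range is limited). The gripper opens to 85 mm and grips with 20 to 120 N. Pads are 22 mm wide; open, the fingers measure 114 mm over their backs; the gripper's body (76 mm by 85 mm) begins 54 mm behind the grasp point. The pads swing forward as they close: fully open they stand 13 mm farther back than shut.
Start: joints at [-70.858, 17.813, 0.802, 86.603, -0.252, 75.585, -1.558], TCP at [0.202, 0.512, 0.248] pointing down, gripper open.
Joint ranges: [-154.91, 154.91], [-16.99, 109.72], [-72.82, 74.43], [7.12, 147.25], [-82.49, 262.49], [11.32, 116.49], [-174.64, 174.64]. Speed limits (degrees/s): [159.86, 159.86, 180, 180, 180, 180, 180].

INTERFACE

Orientations are given as [roll, pitch, yaw] about the fixed x, y, z axes, in that order (R = Rz(yaw) Ry(pitch) Rx(roll)).
In Python, from station import robot, fingers, vision, workorder, recognise gives the robot as it stands. Calls block until the motion is done:
- robot.move_to(position, orientation): joint-space move of the TCP to a pose.
- robot.line_to(position, orientation=None, velocity=0.15, f_stop=None): straight line of the TCP; orientation=None keeps the orientation; velocity is the mean speed in m/s. With f_stop (N) it stops when the force on the tool has changed by that much, and returns True; else False.
- robot.move_j(angles): joint-space move.
- fingers.gripper_to(opening, force=None): opening from 0.0 (shut) to 1.0 (fully open); force is the grip in N (None keeps the last); returns when the fingers have stopped.
- robot.pause(seconds).
- robot.inverse_kinematics(position, orientation): joint angles nearest the present ones, or None.
- vision.grab_frame(name): name is "side" or "top" or "wrist"; returns the picture (384x512x3 uint8, red, green, blue); there is no depth.
- vision.calibration(name): a dict with "mtx" (3x3 intrinsics, pixels), "extrinsics" (4x4, takes a point from world to camera coordinates); the wrist camera has in their place "T_tool_cam" (4x4, takes a point from camera to tool coordinates, whose origin is the TCP and whose axes are the flange's). Camera axes: x right, y up, looking along -z (the intrinsics and any distortion apply to the point x, -y, -z); pixel columns grow to the right and rows downward; lengths in m; the calibration is good to about 2 mm. A picture is of the moment at which its call begins: read the wrist's pose just before it. calibration takes no time and is no camera call.
A pose or a line that the arm cannot do raises robot.PlanningError and nothing moves.
- workorder.close_job(): hands the job in; it is judged then, once.
Trained networks look in the newest picture that a camera, given by its name, has taken for a name from the list of things; names that differ only in an ending like _2 or _b are one class to them, and where a whole thing is asked for, a point or a joint stands for the part that bears it (a point fixed in the world has none). Each returns a list of dicts, best first, with "p" (0 to 1); they miss things now and then, are a little off and sometimes report something else, mostly with a low value. They report only what shows in the picture. A call takes as long as a camera call. They do not tell look-alikes from the thing itself.
- recognise(label, camera): "rect" ([centre column, centre row, width, height] in pixels, round what is visible of it).
Readings, each from a call of its own:
- robot.current_time_s(): time.
- robot.current_joint_positions(): joint angles.
- robot.current_dq(): joint speeds.
- robot.current_joint_torque(): joint torques, N m.
- robot.current_tool_pos(): TCP position.
- robot.current_eef_rot(): TCP orientation.
- robot.current_contact_force(): force on the tool from outside, world axes, zero at the start.
- robot.current_torque(): the same for the moment, N m.
- robot.current_finger_gap(): opening from 0.0 (shut) to 1.0 (fully open).
- robot.current_gripper_force(): force on a finger pad.
Only numpy, scipy, OpenCV 4.12 (cv2) and the standard library are available. Lean on these libraries where they do the work, as an engineer would, in place of code of your own. Each camera call takes 0.05 s, during which the arm holds its last target. There are 200 camera calls.

## Working session

There is one attempt and no reset: what is moved stays moved. The work goes in short steps, each a Python script; the robot and the scene stay as the last script left them, time stands still between calls to the robot, and variables do not carry over. Pictures are saved under pics/ and viewed, at most 10 in all, crops included, and the job is handed in when it is done.

```bash
ls; mkdir -p pics; python3 - <<'E'
from station import robot, fingers, vision, workorder, recognise
import cv2
for n in ("top","side"):
    cv2.imwrite(f"pics/{n}0.png",cv2.resize(vision.grab_frame(n)[:,:,::-1],(800,600),interpolation=cv2.INTER_CUBIC))
    c=vision.calibration(n); print(n,c)
    for l in ("block","fence","couplant","angle_probe","round_probe","step_wedge","screwdriver","paste_jar"):
        for r in recognise(l,n)[:4]:
            print(l,[round(v) for v in r["rect"]],round(r["p"],2))
print(robot.current_time_s(),robot.current_eef_rot())
E
```

```text
pics
top {'mtx': array([[417.95581308,   0.        , 257.3561412 ],
       [  0.        , 417.95581308, 190.21685577],
       [  0.        ,   0.        ,   1.        ]]), 'extrinsics': array([[-0.00316108, -0.99996872, -0.00725004, -0.01046824],
       [ 0.99217582, -0.00404115,  0.12478309, -0.54624706],
       [-0.12480848, -0.00679887,  0.99215756, -1.01625893],
       [ 0.        ,  0.        ,  0.        ,  1.        ]])}
block [266, 217, 37, 45] 0.89
block [337, 204, 56, 54] 0.7
block [325, 285, 55, 59] 0.69
block [130, 292, 43, 68] 0.69
fence [264, 139, 130, 48] 0.56
couplant [110, 241, 39, 24] 0.91
angle_probe [184, 140, 12, 9] 0.45
round_probe [132, 291, 46, 69] 0.52
step_wedge [392, 243, 21, 38] 0.94
screwdriver [130, 291, 47, 69] 0.94
screwdriver [108, 241, 34, 21] 0.17
paste_jar [409, 187, 26, 24] 0.72
side {'mtx': array([[432.13327773,   0.        , 255.22896643],
       [  0.        , 432.13327773, 200.10006115],
       [  0.        ,   0.        ,   1.        ]]), 'extrinsics': array([[-0.99127501, -0.13179537,  0.00195655,  0.53476634],
       [ 0.07945823, -0.58565557,  0.80665603, -0.0931316 ],
       [-0.10516767,  0.79977343,  0.59101795, -0.93139874],
       [ 0.        ,  0.        ,  0.        ,  1.        ]])}
block [353, 182, 58, 42] 0.82
block [279, 171, 53, 43] 0.7
block [238, 163, 8, 11] 0.58
block [285, 212, 50, 38] 0.55
fence [190, 213, 86, 97] 0.88
couplant [304, 340, 36, 87] 0.73
couplant [190, 212, 82, 97] 0.16
angle_probe [171, 272, 22, 20] 0.57
round_probe [189, 209, 79, 97] 0.72
round_probe [238, 164, 10, 14] 0.6
round_probe [315, 143, 30, 28] 0.41
step_wedge [314, 142, 31, 25] 0.93
screwdriver [378, 349, 103, 55] 0.56
screwdriver [316, 143, 30, 24] 0.33
paste_jar [266, 132, 16, 22] 0.84
0.9 [1.79993349e+02 6.10388092e-04 1.58474277e+02]
```

View pics/top0.png

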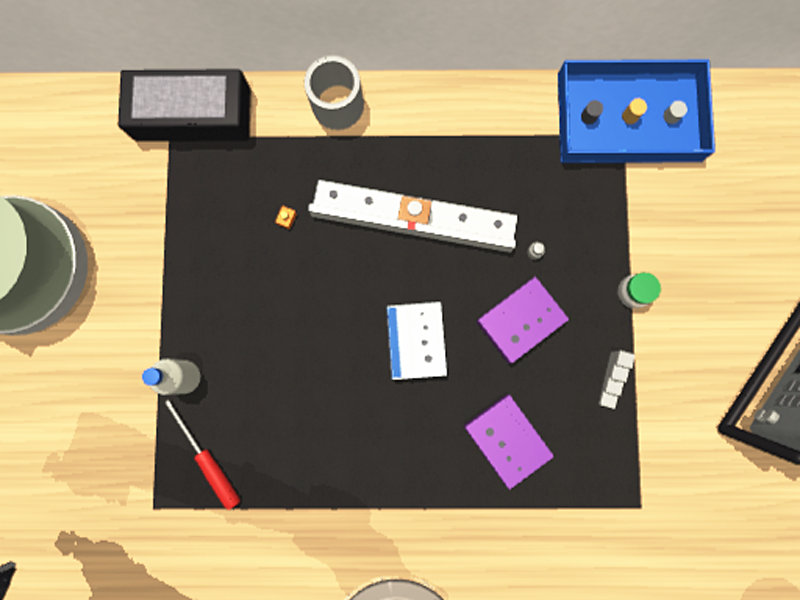

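View pics/side0.png

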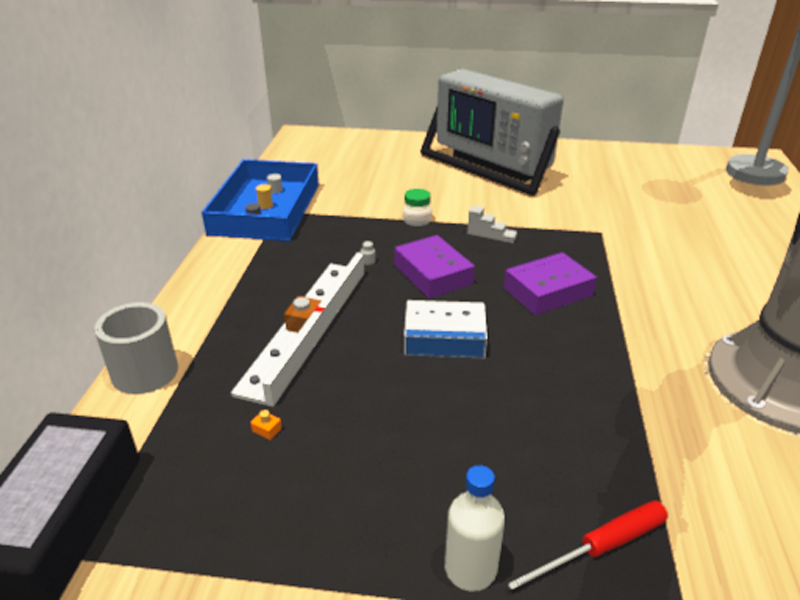

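The aluminium candidates at 800x600 in the top view are: white with a blue left edge at (418,341), and two purple ones at (523,320) and (510,442). Only the first is bare aluminium with a blue edge. The side view shows the same thing, with the blue face at (445,345). The fence runs (312,195)–(517,230) with its red mark at (411,226). I'll confirm the block with a wrist close-up.

```bash
cat > h.py <<'E'
from station import robot, fingers, vision, workorder, recognise
import cv2, numpy as np
from scipy.optimize import least_squares
from scipy.spatial.transform import Rotation as Rot
F=np.diag([1,-1,-1.])
def cam(n):
    c=vision.calibration(n)
    if n=="wrist":
        T=np.eye(4); T[:3,:3]=Rot.from_euler("xyz",robot.current_eef_rot(),degrees=True).as_matrix(); T[:3,3]=robot.current_tool_pos()
        E=np.linalg.inv(T@c["T_tool_cam"])
    else: E=c["extrinsics"]
    img=vision.grab_frame(n)
    return img,(c["mtx"],F@E[:3,:3],F@E[:3,3])
def proj(P,C):
    q=(np.atleast_2d(P)@C[1].T+C[2])@C[0].T; return q[:,:2]/q[:,2:]
def unproj(uv,z,C):
    uv=np.atleast_2d(uv).astype(float); d=np.c_[uv,np.ones(len(uv))]@np.linalg.inv(C[0]).T@C[1]; o=-C[1].T@C[2]
    return o+d*((z-o[2])/d[:,2])[:,None]
def masks(img):
    h=cv2.cvtColor(img,cv2.COLOR_RGB2HSV); H,S,V=[h[...,i].astype(int) for i in range(3)]
    blue=(H>98)&(H<122)&(S>110)&(V>50)
    white=(V>75)&(S<70)
    red=((H<6)|(H>174))&(S>150)&(V>90)
    return white,blue,red
def R2(t): c,s=np.cos(t),np.sin(t); return np.array([[c,-s],[s,c]])
def block(img,C,near,rad=.16,occl=False):
    """near: rough xy. returns x,y,theta(rad), rms px"""
    w,b,_=masks(img)
    g=np.indices(img.shape[:2])[::-1].reshape(2,-1).T
    P=unproj(g,.036,C)[:,:2]; ok=(np.linalg.norm(P-near,axis=1)<rad).reshape(img.shape[:2])
    m=((w|b)&ok).astype(np.uint8); m=cv2.morphologyEx(m,cv2.MORPH_CLOSE,np.ones((3,3),np.uint8))
    n,l,st,_=cv2.connectedComponentsWithStats(m)
    k=max(range(1,n),key=lambda i:(b&(l==i)).sum()*10+st[i,4]*((b&(l==i)).sum()>15))
    mk=(l==k).astype(np.uint8)
    cs,_=cv2.findContours(mk,cv2.RETR_EXTERNAL,cv2.CHAIN_APPROX_NONE); ct=max(cs,key=cv2.contourArea)[:,0].astype(float)
    c0=unproj(np.argwhere(mk)[:,::-1].mean(0),.03,C)[0,:2]; bc=unproj(np.argwhere(b&(l==k))[:,::-1].mean(0),.03,C)[0,:2]
    t0=np.arctan2(*(bc-c0)[::-1])
    box=np.array([[x,y,z] for x in(-.043,.043) for y in(-.058,.058) for z in(0,.036)])
    def f(p):
        B=box.copy(); B[:,:2]=box[:,:2]@R2(p[2]).T+p[:2]
        h=cv2.convexHull(proj(B,C).astype(np.float32))
        return np.array([cv2.pointPolygonTest(h,(float(u),float(v)),True) for u,v in ct])-.5
    best=min((least_squares(f,[*c0,t0+d],loss="soft_l1",f_scale=1.,diff_step=1e-3,x_scale=[.01,.01,.1]) for d in(-.25,0,.25)),key=lambda r:r.cost)
    return (*best.x,float(np.sqrt(np.mean(f(best.x)**2))))
def fence(img,C,near=None):
    """mark xy (on face) and yaw of the fence x axis; near = rough mark xy"""
    w,b,r=masks(img)
    q=np.argwhere(r)[:,::-1]; P=unproj(q,.04,C)[:,:2]
    if near is None: near=unproj([[263,144]],.04,C)[0,:2]
    q=q[np.linalg.norm(P-near,axis=1)<.03]; mk=unproj(q,.04,C)[:,:2]
    c=mk.mean(0)
    # near edge at z=0: for rays from points ahead walking toward the fence
    g=[]
    m=(w|r)
    for s in np.linspace(-.14,.14,57):
        if abs(s)<.012: continue
        for t in np.arange(-.06,.03,.0007):
            p=np.array([c[0]+t-s*np.sin(TH),c[1]+s*np.cos(TH)]);u=proj([*p,0],C)[0]
            if 0<=u[0]<511 and 0<=u[1]<383 and m[int(round(u[1])),int(round(u[0]))]:
                if t>-.058: g.append(p)
                break
    g=np.array(g,np.float32)
    vx,vy,x0,y0=cv2.fitLine(g,cv2.DIST_HUBER,0,.01,.01).ravel()
    if vy<0: vx,vy=-vx,-vy
    th=np.arctan2(-vx,vy); n=np.array([np.cos(th),np.sin(th)])
    foot=c-n*((c-[x0,y0])@n)
    res=np.abs((g-[x0,y0])@n)
    return foot,th,c,mk.max(0)-mk.min(0),len(g),np.median(res)
TH=-.17
E
python3 - <<'E'
from h import *
img,C=cam("top"); print("camera",-C[1].T@C[2])
b=block(img,C,unproj([[267,218]],.036,C)[0,:2]); print("block",b,np.degrees(b[2]))
print("fence",fence(img,C))
for n,uv,z in [("purple1",(335,205),.036),("purple2",(326,283),.036),("rprobe",(344,159),.036),("aprobe",(183,139),.02)]: print(n,unproj([uv],z,C)[0])
c=vision.calibration("wrist"); print(c)
robot.move_to([b[0]+.0,b[1],.34],[180,0,158.5]) 
img,C=cam("wrist"); cv2.imwrite("pics/w0.png",cv2.resize(img[:,:,::-1],(800,600)))
print("block",block(img,C,np.array(b[:2]))); print(robot.current_time_s())
E
```

```text
camera [ 0.4151023  -0.01958479  1.07637547]
block (np.float64(0.47774042564850827), np.float64(-0.034576927799517244), np.float64(1.6443957373777502), 0.757163410675026) 94.21693560104801
fence (array([ 0.65813332, -0.02539232]), np.float32(-0.18660948), array([ 0.66346616, -0.02639919]), array([0.01038554, 0.01018625]), 52, np.float32(0.0006165651))
purple1 [ 0.50802222 -0.20601588  0.036     ]
purple2 [ 0.31731938 -0.17908369  0.036     ]
rprobe [ 0.62464658 -0.23181598  0.036     ]
aprobe [0.68250875 0.17987355 0.02      ]
{'mtx': array([[311.6617842 ,   0.        , 257.71374117],
       [  0.        , 311.6617842 , 197.16752896],
       [  0.        ,   0.        ,   1.        ]]), 'T_tool_cam': array([[-8.40161214e-04,  9.44133078e-01,  3.29563386e-01,
         8.54631052e-02],
       [ 9.99999645e-01,  8.12532970e-04,  2.21570919e-04,
        -7.38320869e-04],
       [-5.85886827e-05,  3.29563455e-01, -9.44133426e-01,
        -1.24762303e-01],
       [ 0.00000000e+00,  0.00000000e+00,  0.00000000e+00,
         1.00000000e+00]])}
block (np.float64(0.4825373480810829), np.float64(-0.035297440137177095), np.float64(1.6276418096840182), 9.318192309396041)
3.2167
```

View pics/w0.png

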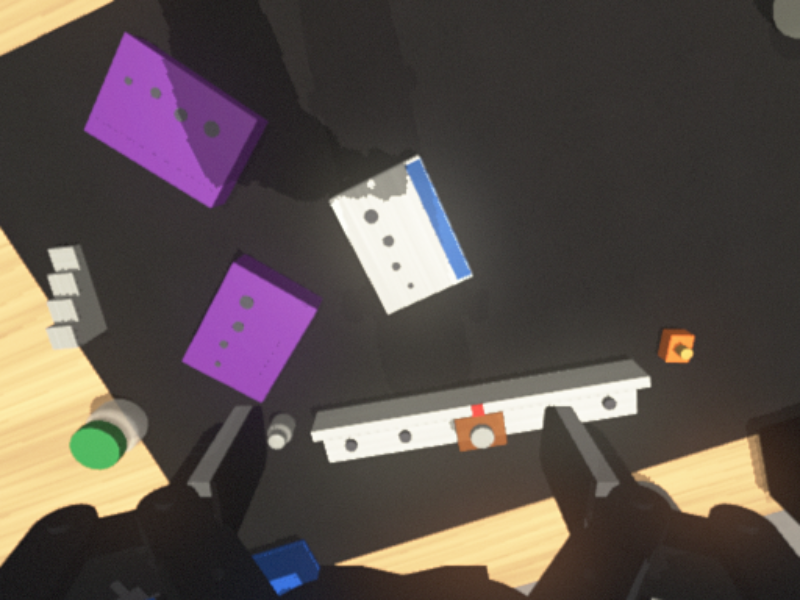

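The crop confirms it: the white block with the blue edge at (400,235) is the target, and both purple ones are decoys. Next I'll fix the wrist fit.

```bash
python3 - <<'E'
from h import *
img,C=cam("wrist"); np.savez("w.npz",img=img,K=C[0],R=C[1],t=C[2])
h=cv2.cvtColor(img,cv2.COLOR_RGB2HSV)
for uv in [(250,160),(225,114),(240,115),(285,150),(300,130),(310,170),(250,210),(300,243),(310,245)]: print(uv,h[uv[1],uv[0]])
w,b,r=masks(img)
g=(((w|b)*120+b*100)[:,:,None]*np.ones(3)).astype(np.uint8)
box=np.array([[x,y,z] for z in(0,.036) for x,y in((-.043,-.058),(.043,-.058),(.043,.058),(-.043,.058))])
B=box.copy();B[:,:2]=box[:,:2]@R2(1.644).T+[.4777,-.0346]
cv2.polylines(g,[proj(B,C)[4:].astype(int).reshape(-1,1,2)],True,(0,255,0))
cv2.imwrite("pics/m0.png",g)
print(fence(img,C,np.array([.663,-.026])))
E
```

```text
(250, 160) [ 24  10 248]
(225, 114) [15 33 61]
(240, 115) [ 25  21 158]
(285, 150) [108 134 222]
(300, 130) [ 6 18 72]
(310, 170) [24 18 70]
(250, 210) [17 25 70]
(300, 243) [13 49 62]
(310, 245) [19 31 90]
(array([ 0.65633932, -0.02568591]), np.float32(-0.1857185), array([ 0.66282247, -0.02690398]), array([0.01352151, 0.01064334]), 52, np.float32(0.0004914792))
```

View pics/m0.png

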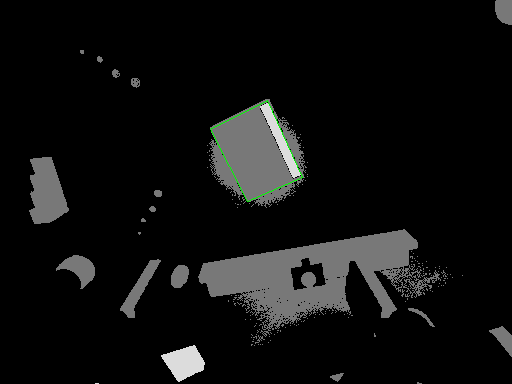

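```bash
sed -i 's/white=(V>75)/white=(V>VT)/; s/^TH=-.17/TH=-.186\nVT=75/' h.py
cat >> h.py <<'E'
M=np.array([.6572,-.0256]); N=np.array([np.cos(TH),np.sin(TH)]); Y=np.array([-N[1],N[0]])
def yaw_near(y,ref=158):  # quarter-turn equivalent nearest ref
    return y+90*np.round((ref-y)/90)
def look(near,z=.27,view=True):
    global VT
    if view: robot.move_to([near[0],near[1],z],[180,0,158.5])
    VT=105; img,C=cam("wrist"); b=block(img,C,np.array(near[:2])); VT=75
    d=np.array(b[:2])-M
    print("block",np.round(b,4),"fence frame x,y mm",np.round([d@N*1e3,d@Y*1e3],1),"ang",round(np.degrees(b[2]-TH),1),"t",robot.current_time_s())
    return b
def push(b,pt,dirn,L,yawoff=0,clear=.03,v=.07,zt=.029,up=True):
    """from block-frame pt on the face, push along block-frame dirn by L past contact; tip half ~.013"""
    R=R2(b[2]); o=np.array(b[:2]); dirn=np.array(dirn,float); 
    w=lambda p:o+R@p
    yaw=yaw_near(np.degrees(b[2])+yawoff); q=[180,0,yaw]
    s=w(np.array(pt)-dirn*clear); e=w(np.array(pt)+dirn*(L-.013)); bk=w(np.array(pt)+dirn*(L-.013-.02))
    robot.move_to([*s,.09],q); robot.line_to([*s,zt],velocity=.15)
    robot.line_to([*e,zt],velocity=v); print("F",np.round(robot.current_contact_force(),1))
    robot.line_to([*bk,zt],velocity=.12)
    if up: robot.line_to([*bk,.09],velocity=.25)
E
python3 - <<'E'
from h import *
fingers.gripper_to(0.0)
b=look([.478,-.035],z=.30)
push(b,[-.043,.045],[1,0],.06,-15)
look([.478,0],z=.30)
E
```

```text
block [ 0.4768 -0.0336  1.6446  0.7266] fence frame x,y mm [-175.9  -41.2] ang 104.9 t 4.3667
F [-2.6 -5.5  5. ]
block [ 0.49   -0.0019  1.0759  0.5799] fence frame x,y mm [-168.7   -7.6] ang 72.3 t 8.725
```

```bash
python3 - <<'E'
from h import *
b=look([.49,-.002],view=False)
b=(.490,-.0019,1.0759)
push(b,[.043,-.045],[-1,0],.037,-12)
b=look([.48,-.015],z=.30)
if b[3]<1.5:
    push(b,[-.043,.045],[1,0],.06,-15)
    look([b[0]+.025,b[1]+.015],z=.30)
E
```

```text
block [ 0.49   -0.0018  1.0769  0.5953] fence frame x,y mm [-168.7   -7.6] ang 72.4 t 8.775
F [1.8 0.  1.5]
block [ 0.4685 -0.0163  0.7323  0.6688] fence frame x,y mm [-187.1  -25.7] ang 52.6 t 12.825
F [-5.7 -0.7  2.3]
block [ 0.5006 -0.0059  0.1526  0.6773] fence frame x,y mm [-157.5   -9.6] ang 19.4 t 17.2
```

```bash
python3 - <<'E'
from h import *
b=(.5006,-.0059,.1526)
push(b,[.043,-.045],[-1,0],.020,-5)
b=look([.49,-.008],z=.30)
if b[3]<1.5:
    a=b[2]-TH; d=np.array(b[:2])-M
    print("plan",np.degrees(a),d@Y)
    push(b,[-.028,-.058],[0,1],max(.006,a*(.028+.076)),-5,clear=.026)
    look([b[0],b[1]+.01],z=.30)
E
```

```text
F [ 2.3 -1.1  0.7]
block [ 0.4893 -0.0035 -0.0041  0.697 ] fence frame x,y mm [-169.1   -9.3] ang 10.4 t 21.0083
plan 10.42483674033324 -0.009300286665379924
F [-1.7 -5.3  4.7]
block [ 0.4941  0.0105 -0.1058  0.6724] fence frame x,y mm [-166.9    5.4] ang 4.6 t 24.75
```

```bash
python3 - <<'E'
from h import *
b=(.4941,.0105,-.1058)
push(b,[.043,-.045],[-1,0],.006,0)
b=look([.49,.01],z=.30)
if b[3]<1.5:
    d=np.array(b[:2])-M; a=b[2]-TH; y=d@Y
    L=abs(y)+.028*abs(a)
    if y>.002: push(b,[.028 if a>.015 else (-.028 if a<-.015 else 0),.058],[0,-1],L,0,clear=.026)
    look([b[0],b[1]],z=.30)
E
```

```text
F [ 1.2 -0.7 -0.3]
block [ 0.4919  0.0115 -0.1409  0.6751] fence frame x,y mm [-169.3    5.9] ang 2.6 t 28.3583
F [ 0.4  0.6 -0.8]
block [ 0.4885  0.0032 -0.1836  0.6433] fence frame x,y mm [-171.1   -2.9] ang 0.1 t 31.9417
```

```bash
python3 - <<'E'
from h import *
b=(.4885,.0032,-.1836)
fingers.gripper_to(0.75); print("tip",robot.tip_reach)
push(b,[-.043,0],[1,0],.095,0,clear=.035,v=.06,zt=.027)
p=robot.current_tool_pos()
c=np.array([.583,-.014])
robot.move_to([*(c-.02*N),.27],[180,0,180+np.degrees(TH)])
b=look(c,view=False)
img,C=cam("wrist"); np.savez("w2.npz",img=img,K=C[0],R=C[1],t=C[2]); cv2.imwrite("pics/w2.png",img[:,:,::-1])
try: print(fence(img,C,M+.005*N))
except Exception as e: print(e)
E
```

```text
tip 0.017
F [-3.9  0.5 -3.1]
block [ 0.5788 -0.014  -0.1846  1.0163] fence frame x,y mm [-79.2  -3.1] ang 0.1 t 37.6833
(array([ 0.65630228, -0.02555173]), np.float32(-0.18898565), array([ 0.66322951, -0.02687669]), array([0.0130081 , 0.01078256]), 27, np.float32(4.547648e-05))
```

View pics/w2.png

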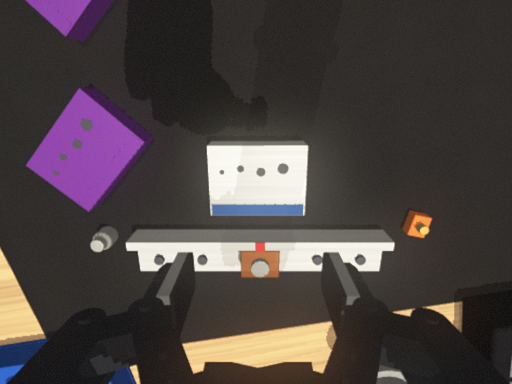

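```bash
python3 - <<'E'
from h import *
b=(.5788,-.0140,-.1846)
fingers.gripper_to(0.0)
push(b,[0,-.058],[0,1],.0018,0,clear=.026,v=.05)
fingers.gripper_to(0.75)
robot.move_to([*(np.array([.578,-.011])-.02*N),.27],[180,0,180+np.degrees(TH)])
b=look([.578,-.011],view=False)
E
```

```text
F [ 0.5 -3.   1.5]
block [ 0.5789 -0.0126 -0.1787  0.8746] fence frame x,y mm [-79.4  -1.7] ang 0.4 t 42.3917
```

```bash
python3 - <<'E'
from h import *
b=np.array([.5789,-.0126]); q=[180,0,180+np.degrees(TH)]
g=lambda x,z:[*(b+N*x),z]
robot.move_to(g(-.075,.09),q); robot.line_to(g(-.075,.027),velocity=.15)
s=robot.line_to(g(-.043-.013+.05,.027),velocity=.04,f_stop=20)
print(s,(robot.current_tool_pos()[:2]-M)@N,np.round(robot.current_contact_force(),1))
robot.line_to(g(-.06,.027),velocity=.12); robot.line_to(g(-.08,.12),velocity=.25)
robot.move_to(g(.015,.27),q)
c=b+N*.036
o=look(c,view=False)
img,C=cam("wrist"); cv2.imwrite("pics/w3.png",img[:,:,::-1])
E
```

```text
True -0.09761934108133676 [-0.1 -1.1 -0.3]
block [ 6.28700e-01 -2.20000e-02 -1.72900e-01  3.68716e+01] fence frame x,y mm [-28.7  -1.7] ang 0.8 t 47.0
```

View pics/w3.png

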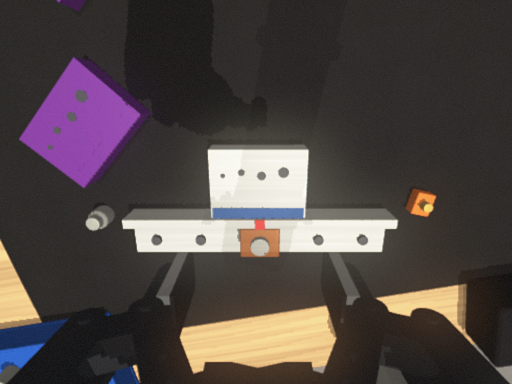

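```bash
python3 - <<'E'
from h import *
b=np.array([.5789,-.0126]); q=[180,0,180+np.degrees(TH)]
g=lambda x,z:[*(b+N*x),z]
robot.move_to(g(-.04,.09),q); robot.line_to(g(-.04,.027),velocity=.15)
s=robot.line_to(g(0,.027),velocity=.03,f_stop=25)
robot.pause(.2); print(s,(robot.current_tool_pos()[:2]-M)@N,np.round(robot.current_contact_force(),1))
robot.line_to(g(-.06,.027),velocity=.12); robot.line_to(g(-.08,.12),velocity=.25)
robot.move_to(g(.015,.27),q)
img,C=cam("wrist"); w,bl,r=masks(img)
P=unproj(np.argwhere(bl)[:,::-1],.036,C)[:,:2]-M; P=np.c_[P@N,P@Y]; P=P[(abs(P[:,1])<.08)&(P[:,0]>-.03)&(P[:,0]<.01)]
print("blue strip y range",P[:,1].min(),P[:,1].max(),"front edge x by y",[round(P[(P[:,1]>a)&(P[:,1]<a+.02),0].max()*1e3,1) for a in(-.055,-.03,.005,.03)],
 "back",[round(P[(P[:,1]>a)&(P[:,1]<a+.02),0].min()*1e3,1) for a in(-.055,-.03,.005,.03)],robot.current_time_s())
E
```

```text
True -0.09814358573204626 [-0.1  0.  -0.9]
blue strip y range -0.056628043444139145 0.052177454188429055 front edge x by y [np.float64(-3.1), np.float64(-3.1), np.float64(-3.0), np.float64(-3.0)] back [np.float64(-13.7), np.float64(-13.7), np.float64(-13.6), np.float64(-13.6)] 51.3667
```

```bash
python3 -c "
from station import workorder
print(workorder.close_job())"
```

```text
the job is handed in; nothing more can be done
None
```

The job is handed in at about 51 s of the 64 s allowed: the block was turned square about 36 mm clear of the fence, then pushed home flush with its blue face's middle about 2 mm off the red mark by camera, and the hand is backed away; no bystander was pushed on purpose, though I did not re-measure them all at the end.

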